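# Load a backup battery into the tester through its sprung gate

### The arm

A 7-joint arm with a two-finger parallel gripper is mounted at the origin on the work surface. World frame = base frame: x ahead of the robot, y to its left, z up, the work surface at z = 0. Lengths are in mm, angles in rad, forces in N, time in s.
With the tool pointing down it reaches from about 400 to 875 mm from the base axis. Payload 4.4 kg.
Tool frame: the origin (TCP) lies where the fingers leave the gripper's body, on its centre line; the fingertips stand 73 mm ahead of it and the grasp point (between the pads) lies 54 mm ahead of it; z points along the fingers, y is the line along which they close (so a half turn about z gives the same grasp; the last joint's range is limited). The gripper opens to 85 mm and grips with 20 to 120 N. Pads are 22 mm wide; open, the fingers measure 114 mm over their backs; the gripper's body (76 mm by 85 mm) begins 54 mm behind the grasp point. The pads swing forward as they close: fully open they stand 13 mm farther back than shut.
Start: joints at [-1.189, 0.628, 0.038, 1.517, -0.027, 0.996, -0.02], TCP at [281.421, 585.934, 303.913] pointing down, gripper open.
Joint ranges: [-3.06, 3.06], [-0.37, 2.12], [-1.25, 1.32], [0.18, 2.47], [-1.1, 4.24], [0.23, 1.98], [-2.94, 2.94]. Speed limits (rad/s): [2.57, 2.57, 3.14, 3.14, 3.14, 3.14, 3.14].

### API

Orientations are given as [roll, pitch, yaw] about the fixed x, y, z axes, in that order (R = Rz(yaw) Ry(pitch) Rx(roll)).
In Python, from cell import ctrl gives the robot as it stands.
- The arm moves only by the tool send_rows, never from a script. Its argument "rows" is a list that holds one entry, the list of rows, each a list of 6 numbers: the shift along the tool's x, y, z in cm, then the turn, a rotation vector about the tool's x, y, z in rad. In form: [[[tx, ty, tz, wx, wy, wz], ...]]. A call has 1 to 10 rows; each row is the pose to reach, as a shift and turn from the pose commanded when the call began, along the tool's axes at that moment; what a row does not reach only later rows make up. A row lasts 1/10 s, in which the tool goes at most 50 mm and 8.59 degrees, less where a joint would pass 70% of its speed; a pose out of reach is approached as far as the arm can. A call with a gripper value outside its range is refused whole. "grip" is the closure in counts, from 0 (fully open) to 255 (shut), set as the call begins (left out, the last holds). The fingers move at their own pace and stop on an object; the grip force is fixed at half the most. Time passes only in rows, so rows that repeat a pose let the fingers close. It gives the time, the measured TCP pose, the force, the opening and the grip force at its end, in the units of the state.
- ctrl.read_state(): the state, without advancing time (a new reading comes with each control period).
- ctrl.get_image(name): name is "scene" or "top" or "wrist"; returns a dict with "pixels" (480x640x3 uint8, red, green, blue), "fx", "fy", "cx", "cy" (pixels), "extrinsics" (4x4, takes a point from camera to world coordinates); the wrist camera has in their place "mount" (4x4, takes a point from camera to tool coordinates, whose origin is the TCP and whose axes are the flange's). Camera axes: x right, y up, looking along -z (the intrinsics and any distortion apply to the point x, -y, -z); pixel columns grow to the right and rows downward; lengths in mm; the calibration is good to about 2 mm. A picture is of the moment at which its call begins: read the wrist's pose just before it. There is no depth.
- ctrl.finish_job(): hands the job in; it is judged then, once.
The state is a dict: "clock": time; "qpos": joint angles; "qd": joint speeds; "tau": joint torques, N m; "eef_pos": TCP position; "tool_rot": TCP orientation; "force": force on the tool from outside, world axes, zero at the start; "torque": the same for the moment, N m; "width": finger opening in mm; "gripper_force": force on a finger pad.
Only numpy, scipy, OpenCV 4.12 (cv2) and the standard library are available. Lean on these libraries where they do the work, as an engineer would, in place of code of your own. Each camera call takes 0.05 s, during which the arm holds its last target. There are 200 camera calls.

### The job

Pick up the battery with the red cap and set it in the tester's open lane in front of the closed yellow gate, with its terminals leading. Slide it along the lane, through the sprung gate (never lift it over), and press it gently but firmly home against the copper spring contact, without bottoming the spring out hard; then take the gripper away so that the gate swings shut behind the battery, which stays resting against the contact. Leave the blue-capped battery, the red tub and the brass fitting where they are.

Things in the scene. Friction and masses are not known exactly. Their poses are not given: they have to be found in the camera images.
- battery_mid (a point): The battery to load: a grey sealed block with black lid and a red cap and red label on top, 97 long (its x) x 43 wide (its y) x 52 mm high, 0.45 to 0.75 kg. The point is its centre, 26 mm above its underside. Its +x end carries the terminals and must lead into the tester.
- battery_terms (a point): Point between the two small brass terminals (6 mm high) on the lid of the battery to load, 41 mm from its centre towards its +x end, 52 mm above its underside. The red round cap sits at the other end.
- spare_mid (a point): A bystander battery of the same size and build with a blue cap and label; same centre point and axes. Leave it.
- tester: Battery tester fixed to the bench. Origin at bench level under the closed gate, on the lane's centre line; +x runs along the lane from the open mouth through the gate to the contact, y across, z up. Base plate 130 mm wide from x = -170 to +320 mm; its top, the lane floor, is 12 mm above the bench. The lane is open above. A blue housing, 62 mm above the lane floor, fills x = 250 to 320 mm.
- lane_start (a point): Middle of the lane in front of the gate, on the lane floor, 78 mm before the gate plane; axes as the tester's. Aluminium side rails, inner faces 49 mm apart, 18 mm high above the lane floor, run from x = -140 to +235 mm of the tester, with a flared mouth before them out to x = -165 mm.
- gate_mid (a point): Point in the gate plane on the lane's centre line, 36 mm above the lane floor; axes as the tester's. Beside it stand two dark posts at y = +34 (hinge) and -34 mm (strike), 10 mm thick, 55 mm high above the lane floor: with 58 mm between them, fingers astride a battery cannot pass, shut fingers pushing it from behind can.
- gate (a joint): Angle of the yellow gate leaf, rad: 0 shut across the lane, to 1.6 swung open towards +x only, about an upright hinge at y = +30 mm of the tester. Leaf 4 mm thick, reaching 52 mm from the hinge, 23 to 50 mm above the lane floor (over the rails). A light spring (0.4 to 1.2 N at its edge) shuts it once the battery's rear is over 55 mm past the gate, even behind the pushing fingers: lift them straight out.
- contact_block: Mount of the spring contact, fixed at the lane's end; origin on the lane floor 215 mm past the gate, axes as the tester's. The contact is an upright copper plate 34 mm wide, 7 to 37 mm above the lane floor. Its carriage is clamped elsewhere each time: the plate's free face lies 16 to 60 mm before this origin, unmeasured, to be found by feel or sight.
- contact_mark (a point): Point on the mount 22 mm above its origin. How the contact behaves: pressed towards +x it yields 1 mm per 0.6 N from zero, up to 18 mm (11 N), then is solid. Home means pressed with over 3 N (6 or 7 N is good) for a moment; over 20 N damages it. Let go, it pushes the battery back some mm until friction on the lane holds the battery against the plate.
- tub: Red plastic tub, 124 mm across, 110 mm high, origin under its centre. Leave it.
- fitting: Brass pipe fitting standing upright, 34 mm across, 38 mm high, origin under its centre. Leave it.

How it is judged (in metres and radians):
On the way, in this order (a step that is already met when the one before it is completed fails the run):
1. the battery stands in the lane before the gate, terminals leading (z of battery_mid in the frame of tester between 0.03 and 0.046 m and y of battery_mid in the frame of tester between -0.01 and 0.01 m and x of battery_mid in the frame of tester between -0.16 and -0.04 m and angle between the x axis of battery and the x axis of tester, either way round below 0.15 rad and x of battery_terms in the frame of tester below 0.01 m and value of joint gate below 0.15 rad), for 0.2 s.
2. the battery passes through the open gate, down in the lane (z of battery_mid in the frame of tester below 0.046 m and y of battery_mid in the frame of tester between -0.01 and 0.01 m and x of battery_mid in the frame of tester between -0.045 and 0.07 m and value of joint gate above 0.5 rad), for 0.1 s.
3. the battery is pressed home on the spring contact with more than 3 N for 0.2 s (z of battery_mid in the frame of tester below 0.046 m and y of battery_mid in the frame of tester between -0.01 and 0.01 m and x of battery_mid in the frame of tester above 0.08 m and x of battery_terms in the frame of tester above 0.135 m and contact force between battery and contact_block above 3 N), for 0.2 s.
At the end, for the whole second after the job is handed in: the red-capped battery stands upright in the lane beyond the gate (centre more than 100 mm past it, within 10 mm of the centre line), terminals towards the contact, at rest and still touching the spring contact (more than 0.15 N), and the gate is shut (under 0.06 rad) (z of battery_mid in the frame of tester below 0.046 m and y of battery_mid in the frame of tester between -0.01 and 0.01 m and x of battery_mid in the frame of tester above 0.1 m and x of battery_terms in the frame of tester above 0.135 m and angle between battery_mid's own z axis and vertical below 0.1 rad and value of joint gate below 0.06 rad and linear speed of battery below 0.01 m/s and contact force between battery and contact_block above 0.15 N).
It fails at once if the contact is pressed with more than 20 N (contact force between battery and contact_block above 20 N).
It fails at once if the gate is forced with more than 20 N (contact force between anything else and gate above 20 N).
It fails at once if the battery is lifted over the gate (x of battery_mid in the frame of tester above -0.02 m and z of battery_mid in the frame of tester above 0.058 m and y of battery_mid in the frame of tester between -0.08 and 0.08 m).
It fails at once if a bystander is moved more than 30 mm (distance of any of spare_mid, tub, fitting from where it was at the start of the episode above 0.03 m).
It also fails if it takes over 72 s, if anything falls off the work surface, if the arm or the gripper's body presses on something with over 40 N, if the wrist force passes 120 N, or if a joint passes its speed limit or range.

## Working session

There is one attempt and no reset: what is moved stays moved. The work goes in short steps, Python scripts to look and compute and a tool call to move; the robot and the scene stay as the last step left them, time stands still between calls to the robot, and variables do not carry over. Pictures are saved under pics/ and viewed, at most 10 in all, crops included, and the job is handed in when it is done.

Besides the shell and the picture viewer there is one more tool, called after ">>>" as name(argument=value, ...), one argument or row to a line, values as JSON. send_rows: Moves the arm, as the interface text tells. Its arguments: {"type":"object","properties":{"rows":{"type":"array","items":{"type":"array","items":{"type":"array","items":{"type":"number"}}}},"grip":{"type":"number"}},"required":["rows"]}

```bash
mkdir -p pics; python3 - <<'E'
from cell import ctrl
import cv2,json
s=ctrl.read_state();print(s)
for n in("scene","top"):
    i=ctrl.get_image(n);cv2.imwrite(f"pics/{n}0.png",i["pixels"][:,:,::-1])
    print(n,{k:(v.tolist() if hasattr(v,'tolist') else v) for k,v in i.items() if k!="pixels"})
i=ctrl.get_image("wrist");print({k:v for k,v in i.items() if k!="pixels"})
E
```

```text
{'clock': 0.0, 'qpos': array([-1.18878564,  0.62931401,  0.03842651,  1.51833341, -0.02699857,
        0.9962874 , -0.01999577]), 'qd': array([ 7.90135050e-04,  8.36864571e-04, -1.16528934e-03,  7.73720193e-04,
        4.27081994e-05, -2.47387806e-04,  9.11482696e-05]), 'tau': array([-2.32614620e-04, -5.63408446e+01,  1.22583356e+00, -1.93441057e+01,
        1.07788263e-02,  1.06957546e-02,  2.34615169e-05]), 'eef_pos': array([281.20764711, 585.50481783, 303.02054473]), 'tool_rot': array([-3.13976798e+00,  1.37416784e-05,  2.69380027e+00]), 'force': array([ 0.39893669, -0.53713108,  0.57771808]), 'torque': array([ 0.00699219, -0.00869546,  0.0156993 ]), 'gripper_force': 0.0, 'width': 84.93733994834314}
scene {'fx': 605.6476919621826, 'fy': 605.6476919621826, 'cx': 321.3710455952894, 'cy': 244.46657279730715, 'extrinsics': [[-0.4661784180625698, -0.7568471371146099, 0.45810489363692536, 1130.5189685687906], [0.8845363889176496, -0.3890711475914227, 0.2573305632691494, 248.58686445876597], [-0.016524503417780535, 0.525172403267072, 0.8508354057239764, 1039.5615783278913], [0.0, 0.0, 0.
[... 166 characters left out ...]
8962206, -0.22591757176891927, 395.7053621544395], [-0.9999439497640046, -0.009861626220630113, 0.0038530064425085094, -39.14283573195705], [0.0015252606962602854, 0.22594527760592661, 0.9741388017666626, 1032.3636034783099], [0.0, 0.0, 0.0, 1.0]]}
{'fx': 412.1139572830364, 'fy': 412.1139572830364, 'cx': 318.7709880784409, 'cy': 238.7904675216821, 'mount': array([[-6.48171021e-04,  9.56252512e-01,  2.92541814e-01,
         7.52444159e+01],
       [ 9.99999029e-01,  9.80671480e-04, -9.89941133e-04,
         5.22880104e-01],
       [-1.23352111e-03,  2.92540889e-01, -9.56252219e-01,
        -6.86325557e+01],
       [ 0.00000000e+00,  0.00000000e+00,  0.00000000e+00,
         1.00000000e+00]])}
```

View pics/scene0.png

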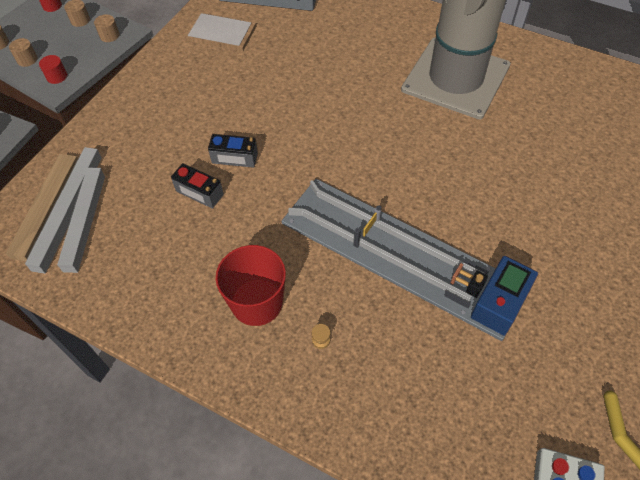

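View pics/top0.png

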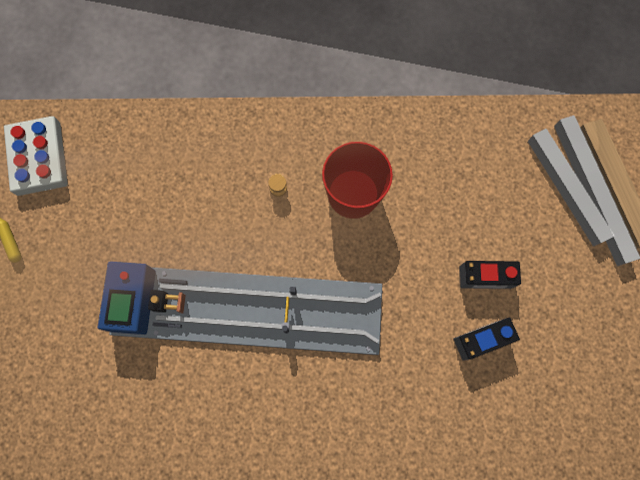

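The scene view shows the layout. In the top view the red battery is near (490,273) with its terminals on the left, the blue one is near (487,338), and the tester runs from (380,318) to (100,297) with its gate at (288,310). Next I enlarge those areas.

```bash
python3 - <<'E'
import cv2,numpy as np
t=cv2.imread("pics/top0.png")
a=cv2.resize(t[250:360,445:535],None,fx=5,fy=5,interpolation=cv2.INTER_CUBIC)[:, :450]
b=cv2.resize(t[255:360,90:390],None,fx=2.6667,fy=2.6667,interpolation=cv2.INTER_CUBIC)
o=np.zeros((600,800,3),np.uint8)
a=cv2.resize(t[255:300,450:530],None,fx=7,fy=7,interpolation=cv2.INTER_CUBIC)
o[:315,:560]=a;o[320:600,:b.shape[1]]=b[:280]
cv2.imwrite("pics/crop1.png",o)
E
```

```text
(no output)
```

View pics/crop1.png

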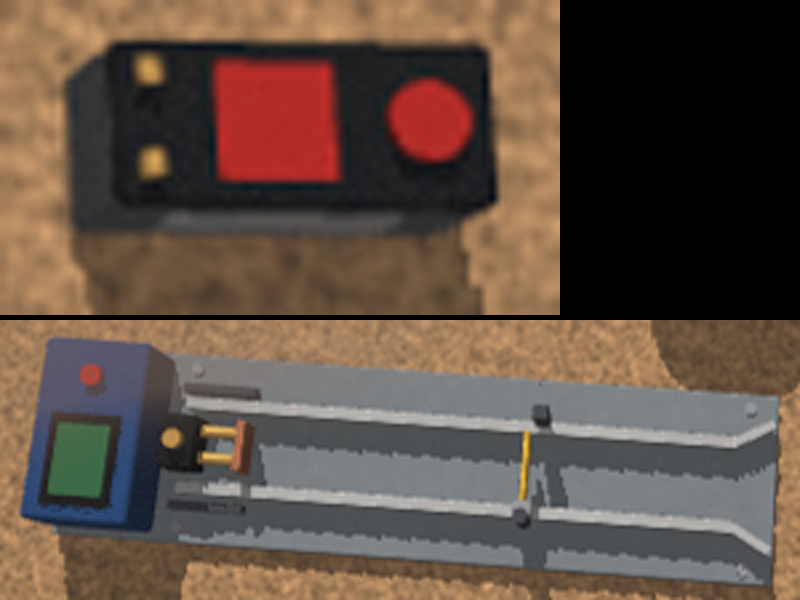

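The upper crop gives the battery lid corners: (112,44), (488,46), (497,208) and (115,205). In the lower crop the rail strips run (735,442)–(190,403) and (730,525)–(180,487), the post tops are at (541,411) and (521,515), and the plate face is near (252,447).

```bash
cat > h.py <<'E'
import numpy as np
from cell import ctrl
from scipy.spatial.transform import Rotation as R
TOP=dict(f=557.8894777955654,cx=314.7320098078232,cy=247.11004266710535,E=np.array([[-0.010477161360305347,0.9740900778962206,-0.22591757176891927,395.7053621544395],[-0.9999439497640046,-0.009861626220630113,0.0038530064425085094,-39.14283573195705],[0.0015252606962602854,0.22594527760592661,0.9741388017666626,1032.3636034783099],[0,0,0,1]]))
WR=dict(f=412.1139572830364,cx=318.7709880784409,cy=238.7904675216821)
M=np.array([[-6.48171021e-04,9.56252512e-01,2.92541814e-01,75.2444159],[9.99999029e-01,9.80671480e-04,-9.89941133e-04,.522880104],[-1.23352111e-03,2.92540889e-01,-9.56252219e-01,-68.6325557],[0,0,0,1]])
def px(c,u,v,z,E=None):
    E=c["E"] if E is None else E
    d=E[:3,:3]@np.array([(u-c["cx"])/c["f"],-(v-c["cy"])/c["f"],-1])
    return E[:3,3]+d*(z-E[2,3])/d[2]
def tool(s):
    T=np.eye(4);T[:3,:3]=R.from_euler("xyz",s["tool_rot"]).as_matrix();T[:3,3]=s["eef_pos"];return T
def delta(T,pos,yaw):
    "shift (cm) and rotvec in tool axes from pose T to tool-down pose at pos,yaw"
    G=R.from_euler("xyz",[np.pi,0,yaw]).as_matrix()
    return T[:3,:3].T@(np.array(pos)-T[:3,3])/10, R.from_matrix(T[:3,:3].T@G).as_rotvec()
E
python3 - <<'E'
from h import *
np.set_printoptions(precision=2,suppress=True)
b=np.array([px(TOP,450+x/7,255+y/7,52) for x,y in [(112,44),(488,46),(497,208),(115,205)]])
print(b,b.mean(0),[np.linalg.norm(b[i]-b[(i+1)%4]) for i in range(4)])
d=(b[0]+b[3]-b[1]-b[2]);print("bat yaw",np.arctan2(d[1],d[0]))
c=lambda x,y,z:px(TOP,90+x/2.6667,255+(y-320)/2.6667,z)
r=[c(735,442,30),c(190,403,30),c(730,525,30),c(180,487,30)]
for i in(0,2):
    e=r[i+1]-r[i];print("rail",r[i],r[i+1],np.linalg.norm(e),np.arctan2(e[1],e[0]))
p=[c(541,411,67),c(521,515,67)];e=p[1]-p[0];print("posts",p,np.linalg.norm(e),np.arctan2(e[1],e[0])-np.pi/2,(p[0]+p[1])/2)
print("plate",c(254,447,49)); print("plate corners", [c(777,397,12),c(770,583,12)])
T=tool(ctrl.read_state());print(T)
E
```

```text
[[ 594.21 -314.13   52.  ]
 [ 592.71 -410.5    52.  ]
 [ 550.76 -408.86   52.  ]
 [ 552.52 -311.89   52.  ]] [ 572.55 -361.34   52.  ] [np.float64(96.38249247465299), np.float64(41.98577244257557), np.float64(96.97894357445514), np.float64(41.75429045023632)]
bat yaw 1.5539120309561496
rail [ 527.89 -133.89   30.  ] [558.33 236.09  30.  ] 371.2267191700404 1.4886910390716421
rail [ 472.25 -128.82   30.  ] [501.38 239.86  30.  ] 369.82203093166544 1.4919487993321912
posts [array([544.69,  -4.01,  67.  ]), array([477.2 ,   8.98,  67.  ])] 68.72143102719393 1.380545728938459 [510.94   2.48  67.  ]
plate [525.33 186.94  49.  ]
plate corners [array([ 561.29, -165.7 ,   12.  ]), array([ 434.57, -156.22,   12.  ])]
[[ -0.9    0.43  -0.   281.27]
 [  0.43   0.9   -0.   585.58]
 [  0.    -0.    -1.   303.2 ]
 [  0.     0.     0.     1.  ]]
```

```bash
python3 - <<'E'
from h import *
np.set_printoptions(precision=3,suppress=True)
T=tool(ctrl.read_state())
print(delta(T,(545,80,300),1.554)); print(delta(T,(572.5,-361,250),1.554))
E
```

```text
(array([-45.665, -34.151,   0.37 ]), array([-0.001,  0.001,  1.14 ]))
(array([-67.241, -72.703,   5.427]), array([-0.001,  0.001,  1.14 ]))
```

>>> send_rows(
  rows=[
    [[-4, -3, 0, 0, 0, 0.1], [-8, -6, 0, 0, 0, 0.2], [-12, -9, 0, 0, 0, 0.3], [-16, -12, 0, 0, 0, 0.4], [-20, -15, 0, 0, 0, 0.5], [-24, -18, 0, 0, 0, 0.6], [-28, -21, 0, 0, 0, 0.7], [-32, -24, 0, 0, 0, 0.8], [-36, -27, 0, 0, 0, 0.9], [-40, -30, 0, 0, 0, 1.0]],
  ],
  grip=0,
)

```text
clock: 1.15
eef_pos: [512.6, 140.5, 303.9]
tool_rot: [3.142, -0.0, 1.69]
force: [1.7, 0.4, -0.1]
width: 85.4
gripper_force: 0.0
```

```bash
python3 - <<'E'
from h import *
np.set_printoptions(precision=3,suppress=True)
s=ctrl.read_state();T=tool(s);print(s["qpos"],s["eef_pos"])
print(delta(T,(572.5,-361,250),1.554))
E
```

```text
[-0.547  0.477  0.333  1.854 -0.202  0.843  0.005] [512.604 140.51  303.932]
(array([-50.509,  -0.013,   5.382]), array([ 0.   , -0.   ,  0.136]))
```

>>> send_rows(
  rows=[
    [[-4, 0, 0.5, 0, 0, 0.05], [-9, 0, 1, 0, 0, 0.1], [-14, 0, 2, 0, 0, 0.136], [-19, 0, 3, 0, 0, 0.136], [-24, 0, 4, 0, 0, 0.136], [-29, 0, 5, 0, 0, 0.136], [-34, 0, 5.4, 0, 0, 0.136], [-39, 0, 5.4, 0, 0, 0.136], [-44, 0, 5.4, 0, 0, 0.136], [-48, 0, 5.4, 0, 0, 0.136]],
  ],
)

```text
clock: 2.15
eef_pos: [570.5, -336.8, 249.5]
tool_rot: [-3.141, 0.0, 1.557]
force: [1.6, -0.4, -0.3]
width: 85.1
gripper_force: 0.0
```

>>> send_rows(
  rows=[
    [[-1.5, 0, 0, 0, 0, 0], [-2.5, 0, 0, 0, 0, 0], [-2.5, 0, 0, 0, 0, 0], [-2.5, 0, 0, 0, 0, 0]],
  ],
)

```text
clock: 2.55
eef_pos: [571.1, -356.7, 249.6]
tool_rot: [-3.141, -0.002, 1.56]
force: [-0.0, 0.2, 0.3]
width: 85.4
gripper_force: 0.0
```

```bash
python3 - <<'E'
from h import *
import cv2
s=ctrl.read_state();print(s["qpos"],s["eef_pos"],s["tool_rot"])
i=ctrl.get_image("wrist");cv2.imwrite("pics/w1.png",i["pixels"][:,:,::-1])
E
```

```text
[ 0.34519678  0.73887279  0.30830384  1.50432083 -0.25797426  0.93998234
  0.72017518] [ 571.13109578 -356.71196043  249.60821536] [-3.14127144e+00 -2.22299138e-03  1.55988096e+00]
```

View pics/w1.png

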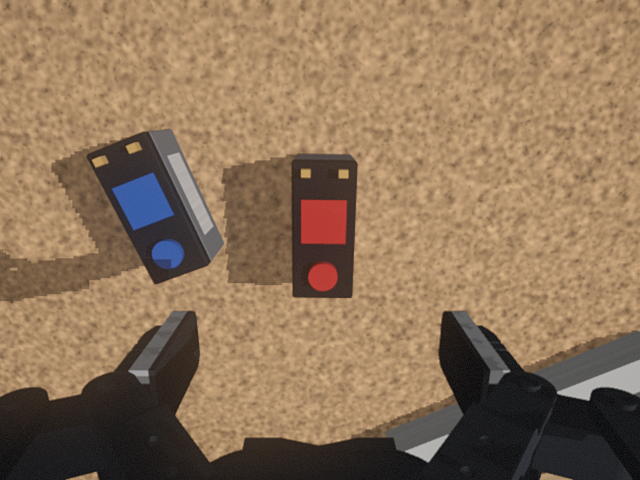

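The wrist view shows the red lid corners at about (293,160), (357,161), (352,297) and (293,296), terminals up. The nearest blue battery corner is at (223,243).

```bash
python3 - <<'E'
from h import *
np.set_printoptions(precision=3,suppress=True)
s=ctrl.read_state();T=tool(s);E=T@M
b=np.array([px(WR,*p,52,E) for p in[(293,160),(357,161),(352,297),(293,296)]])
print(b,b.mean(0));d=b[0]+b[1]-b[2]-b[3];print(np.arctan2(d[1],d[0]),[np.linalg.norm(b[i]-b[(i+1)%4]) for i in range(4)])
print("blue",px(WR,223,243,0,E),px(WR,212,258,52,E),px(WR,165,281,52,E),px(WR,150,130,52,E))
c=b.mean(0);print(delta(T,(c[0],c[1],93),1.555))
E
```

```text
[[ 556.169 -309.51    52.   ]
 [ 597.065 -310.595   52.   ]
 [ 595.052 -405.525   52.   ]
 [ 553.408 -404.276   52.   ]] [ 575.424 -357.476   52.   ]
1.5456328664435688 [np.float64(40.91063463085461), np.float64(94.95157575955247), np.float64(41.6625557831585), np.float64(94.805928369606)]
blue [ 494.323 -380.77     0.   ] [ 498.724 -375.227   52.   ] [ 464.496 -391.84    52.   ] [ 467.274 -289.988   52.   ]
(array([-0.131,  0.411, 15.676]), array([-0.   , -0.002,  0.005]))
```

>>> send_rows(
  rows=[
    [[-0.2, 0.35, 3, 0, 0, 0.005], [-0.2, 0.35, 7, 0, 0, 0.005], [-0.2, 0.35, 11, 0, 0, 0.005], [-0.2, 0.35, 14, 0, 0, 0.005], [-0.2, 0.35, 15.6, 0, 0, 0.005], [-0.2, 0.35, 15.6, 0, 0, 0.005], [-0.2, 0.35, 15.6, 0, 0, 0.005]],
  ],
)

```text
clock: 3.3
eef_pos: [575.0, -360.9, 95.1]
tool_rot: [3.14, 0.001, 1.554]
force: [0.0, -0.3, -0.7]
width: 85.7
gripper_force: 0.0
```

>>> send_rows(
  rows=[
    [[0, 0, 0, 0, 0, 0], [0, 0, 0, 0, 0, 0], [0, 0, 0, 0, 0, 0], [0, 0, 0, 0, 0, 0], [0, 0, 0, 0, 0, 0], [0, 0, 0, 0, 0, 0], [0, 0, 0, 0, 0, 0], [0, 0, 0, 0, 0, 0]],
  ],
  grip=255,
)

```text
clock: 4.1
eef_pos: [574.5, -361.6, 95.4]
tool_rot: [3.14, 0.001, 1.553]
force: [-1.9, 1.0, 6.5]
width: 42.1
gripper_force: 63.9
```

>>> send_rows(
  rows=[
    [[0, 0, -1, 0, 0, 0], [0, 0, -3, 0, 0, 0], [0, 0, -6, 0, 0, 0], [0, 0, -9, 0, 0, 0], [0, 0, -12, 0, 0, 0], [0, 0, -14, 0, 0, 0], [0, 0, -14, 0, 0, 0]],
  ],
)

```text
clock: 4.8
eef_pos: [575.1, -362.0, 237.0]
tool_rot: [3.137, 0.003, 1.553]
force: [0.7, -1.3, -4.9]
width: 42.3
gripper_force: 62.7
```

```bash
python3 - <<'E'
from h import *
np.set_printoptions(precision=3,suppress=True)
s=ctrl.read_state();T=tool(s);print(s["eef_pos"],s["tool_rot"],s["force"],s["width"])
d=np.array([.0807,.9967,0]);o=np.array([511.2,5,0])
for x,z in((-88,230),(-88,115)):
  p=o+d*x;p[2]=z;print(p,delta(T,p,1.490))
E
```

```text
[ 575.104 -361.975  236.973] [3.137 0.003 1.553] [ 0.732 -1.275 -4.916] 42.25270043590301
[504.098 -82.71  230.   ] (array([27.796, -7.607,  0.585]), array([0.005, 0.003, 0.063]))
[504.098 -82.71  115.   ] (array([27.828, -7.66 , 12.085]), array([0.005, 0.003, 0.063]))
```

>>> send_rows(
  rows=[
    [[3, -0.8, 0, 0, 0, 0.02], [7, -2, 0.3, 0, 0, 0.04], [11, -3, 0.5, 0, 0, 0.063], [15, -4.2, 0.5, 0, 0, 0.063], [19, -5.3, 0.5, 0, 0, 0.063], [23, -6.4, 0.5, 0, 0, 0.063], [26.5, -7.3, 0.5, 0, 0, 0.063], [27.8, -7.6, 0.5, 0, 0, 0.063], [27.8, -7.6, 0.5, 0, 0, 0.063], [27.8, -7.6, 0.5, 0, 0, 0.063]],
  ],
)

```text
clock: 5.8
eef_pos: [503.1, -82.6, 228.4]
tool_rot: [-3.141, 0.001, 1.49]
force: [0.1, -1.4, -5.7]
width: 41.8
gripper_force: 62.7
```

```bash
python3 - <<'E'
from h import *
import cv2
s=ctrl.read_state();print(s["eef_pos"],s["tool_rot"])
i=ctrl.get_image("wrist");cv2.imwrite("pics/w2.png",i["pixels"][:,:,::-1])
E
```

```text
[503.09233584 -82.58282387 228.38549369] [-3.14122313e+00  1.22409648e-03  1.48962849e+00]
```

View pics/w2.png

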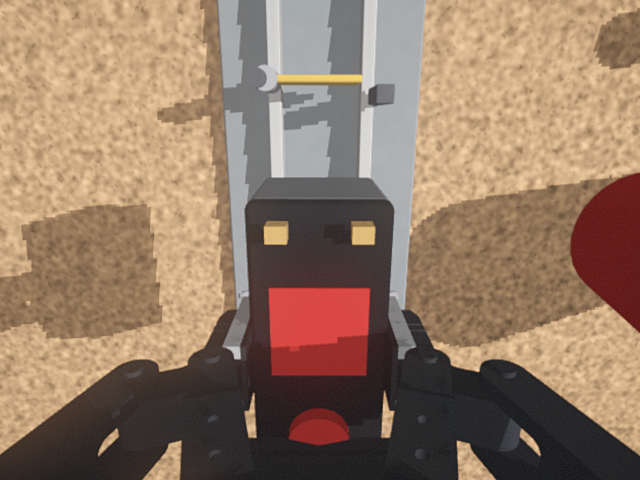

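The wrist view shows the lane ahead with the gate at row 78 between columns 275 and 362, and the battery held square. I enlarge the rails.

```bash
python3 - <<'E'
import cv2
t=cv2.imread("pics/w2.png")
cv2.imwrite("pics/w2c.png",cv2.resize(t[0:190,240:410],None,fx=3,fy=3,interpolation=cv2.INTER_CUBIC))
E
```

```text
(no output)
```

View pics/w2c.png

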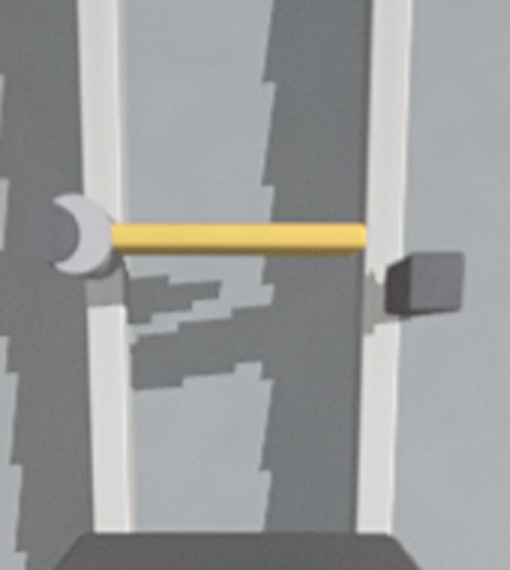

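The rail inner edges in the crop are (118,5)–(130,520) on the left and (373,5)–(358,520) on the right. The gate's top edge is at row ~228.

```bash
python3 - <<'E'
from h import *
np.set_printoptions(precision=3,suppress=True)
s=ctrl.read_state();T=tool(s);E=T@M
f=lambda x,y,z:px(WR,240+x/3,y/3,z,E)
a,b,c,d=f(118,5,30),f(130,520,30),f(373,5,30),f(358,520,30)
print(a,b,c,d,"width",np.linalg.norm(a-c),np.linalg.norm(b-d))
m1,m2=(a+c)/2,(b+d)/2;u=m1-m2;yaw=np.arctan2(u[1],u[0]);u/=np.linalg.norm(u);print("yaw",yaw,"mid at y=-83",m2+u*(-83-m2[1])/u[1], "mid at y=5",m2+u*(5-m2[1])/u[1])
print("gate",f(240,236,62),f(435,254,67))
# battery in hand: lid z = tcp-95.2+52
z=s["eef_pos"][2]-43.2
for p in [(265,233,6),(288,233,6),(351,233,6),(375,233,6),(269,289,1),(370,289,1),(367,375,1),(274,375,1)]: 
    q=px(WR,p[0],p[1],z+p[2],E); print("bat",np.linalg.inv(T)@np.append(q,1))
E
```

```text
[492.809  54.139  30.   ] [484.417 -44.152  30.   ] [541.616  50.082  30.   ] [533.383 -48.248  30.   ] width 48.97493142339744 49.1374028402094
yaw 1.486440724120417 mid at y=-83 [505.788 -83.     30.   ] mid at y=5 [513.229   5.     30.   ]
gate [512.417   8.581  62.   ] [546.069   2.464  67.   ]
bat [ 44.521 -13.734  37.132   1.   ]
bat [44.514 -7.589 37.134  1.   ]
bat [44.496  9.247 37.137  1.   ]
bat [44.49  15.663 37.138  1.   ]
bat [ 26.035 -13.904  42.159   1.   ]
bat [25.997 15.591 42.165  1.   ]
bat [-3.257 15.702 42.208  1.   ]
bat [ -3.208 -13.397  42.202   1.   ]
```

>>> send_rows(
  rows=[
    [[0, 0.16, 1, 0, 0, 0.003], [0, 0.16, 4, 0, 0, 0.003], [0, 0.16, 7, 0, 0, 0.003], [0, 0.16, 9, 0, 0, 0.003], [0, 0.16, 9.6, 0, 0, 0.003], [0, 0.16, 10, 0, 0, 0.003], [0, 0.16, 10, 0, 0, 0.003]],
  ],
)

```text
clock: 6.55
eef_pos: [505.1, -82.6, 128.9]
tool_rot: [3.141, 0.0, 1.486]
force: [-0.7, 1.2, -5.4]
width: 42.0
gripper_force: 62.5
```

>>> send_rows(
  rows=[
    [[0, 0, 0.4, 0, 0, 0], [0, 0, 0.8, 0, 0, 0], [0, 0, 1.2, 0, 0, 0], [0, 0, 1.5, 0, 0, 0], [0, 0, 1.7, 0, 0, 0], [0, 0, 1.8, 0, 0, 0], [0, 0, 1.8, 0, 0, 0]],
  ],
)

```text
clock: 7.25
eef_pos: [504.7, -81.9, 110.8]
tool_rot: [-3.141, -0.0, 1.487]
force: [-0.3, -0.6, -4.6]
width: 41.9
gripper_force: 62.6
```

>>> send_rows(
  rows=[
    [[0, 0, 0.15, 0, 0, 0], [0, 0, 0.25, 0, 0, 0], [0, 0, 0.3, 0, 0, 0], [0, 0, 0.3, 0, 0, 0]],
  ],
)

```text
clock: 7.65
eef_pos: [504.7, -81.9, 107.8]
tool_rot: [-3.141, -0.0, 1.487]
force: [0.2, 0.2, -4.3]
width: 42.0
gripper_force: 62.6
```

>>> send_rows(
  rows=[
    [[0, 0, 0.06, 0, 0, 0], [0, 0, 0.12, 0, 0, 0], [0, 0, 0.12, 0, 0, 0]],
  ],
)

```text
clock: 7.95
eef_pos: [504.7, -81.9, 107.3]
tool_rot: [3.141, -0.0, 1.487]
force: [-2.1, 0.6, 4.5]
width: 42.2
gripper_force: 63.7
```

>>> send_rows(
  rows=[
    [[0, 0, 0, 0, 0, 0], [0, 0, 0, 0, 0, 0], [0, 0, 0, 0, 0, 0], [0, 0, 0, 0, 0, 0], [0, 0, 0, 0, 0, 0], [0, 0, 0, 0, 0, 0]],
  ],
  grip=0,
)

```text
clock: 8.55
eef_pos: [504.7, -81.9, 106.7]
tool_rot: [-3.142, -0.0, 1.487]
force: [-0.1, -0.1, -0.3]
width: 85.9
gripper_force: 0.0
```

>>> send_rows(
  rows=[
    [[0, 0, -1, 0, 0, 0], [0, 0, -3, 0, 0, 0], [0, 0, -6, 0, 0, 0], [0, 0, -7, 0, 0, 0], [-3, 0, -7, 0, 0, 0], [-6, 0, -7, 0, 0, 0], [-8.5, 0, -7, 0, 0, 0], [-8.5, 0, -7, 0, 0, 0], [-8.5, 0, -7, 0, 0, 0]],
  ],
)

```text
clock: 9.45
eef_pos: [497.3, -166.8, 176.7]
tool_rot: [-3.141, -0.0, 1.485]
force: [-0.0, 0.7, -0.6]
width: 85.4
gripper_force: 0.0
```

>>> send_rows(
  rows=[
    [[0, 0, 0, 0, 0, 0], [0, 0, 0, 0, 0, 0], [0, 0, 0, 0, 0, 0], [0, 0, 0, 0, 0, 0], [0, 0, 0, 0, 0, 0], [0, 0, 0, 0, 0, 0], [0, 0, 0, 0, 0, 0], [0, 0, 0, 0, 0, 0]],
  ],
  grip=255,
)

```text
clock: 10.25
eef_pos: [497.6, -166.7, 176.7]
tool_rot: [-3.142, 0.0, 1.487]
force: [0.9, 0.3, 0.4]
width: 0.4
gripper_force: 0.0
```

```bash
python3 - <<'E'
from h import *
import cv2
s=ctrl.read_state();print(s["eef_pos"],s["tool_rot"],s["force"],s["width"])
i=ctrl.get_image("wrist");cv2.imwrite("pics/w3.png",i["pixels"][:,:,::-1])
E
```

```text
[ 497.56921878 -166.65420516  176.68080699] [-3.14154981e+00  8.46620032e-06  1.48663952e+00] [0.9454269  0.30093118 0.38066715] 0.3543912211143743
```

View pics/w3.png

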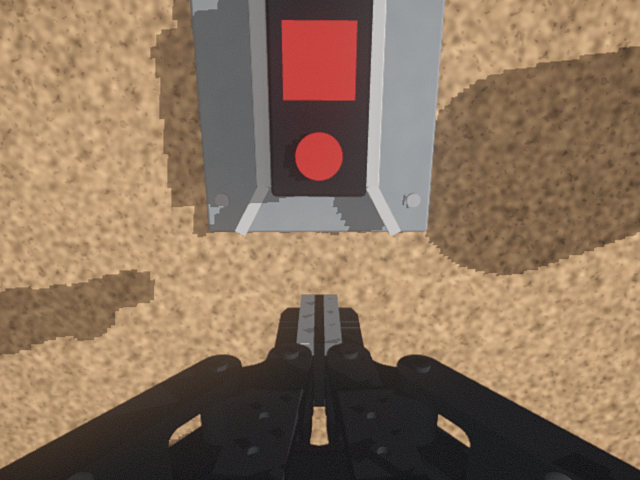

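The battery sits straight between the rails with its rear edge at row 195. The shut fingers are on its line at (320,300), behind it.

>>> send_rows(
  rows=[
    [[0, 0.08, 2, 0, 0, 0], [0, 0.08, 5, 0, 0, 0], [0, 0.08, 7, 0, 0, 0], [0, 0.08, 7.7, 0, 0, 0], [0, 0.08, 7.7, 0, 0, 0], [0, 0.08, 7.7, 0, 0, 0]],
  ],
)

```text
clock: 10.9
eef_pos: [498.8, -167.0, 100.3]
tool_rot: [3.141, 0.0, 1.487]
force: [-0.3, 0.2, 0.4]
width: -0.2
gripper_force: 0.0
```

>>> send_rows(
  rows=[
    [[0.6, 0, 0, 0, 0, 0], [1.2, 0, 0, 0, 0, 0], [1.6, 0, 0, 0, 0, 0], [2.0, 0, 0, 0, 0, 0], [2.4, 0, 0, 0, 0, 0], [2.8, 0, 0, 0, 0, 0], [3.2, 0, 0, 0, 0, 0], [3.6, 0, 0, 0, 0, 0], [4.0, 0, 0, 0, 0, 0], [4.4, 0, 0, 0, 0, 0]],
  ],
)

```text
clock: 11.9
eef_pos: [502.1, -123.2, 99.8]
tool_rot: [3.141, 0.001, 1.486]
force: [-0.5, -3.7, 0.9]
width: 0.4
gripper_force: 2.0
```

>>> send_rows(
  rows=[
    [[0.5, 0, 0, 0, 0, 0], [1.0, 0, 0, 0, 0, 0], [1.5, 0, 0, 0, 0, 0], [2.0, 0, 0, 0, 0, 0], [2.5, 0, 0, 0, 0, 0], [3.0, 0, 0, 0, 0, 0], [3.5, 0, 0, 0, 0, 0], [4.0, 0, 0, 0, 0, 0], [4.5, 0, 0, 0, 0, 0], [5.0, 0, 0, 0, 0, 0]],
  ],
)

```text
clock: 12.9
eef_pos: [506.5, -73.7, 99.8]
tool_rot: [3.141, 0.001, 1.486]
force: [0.2, -6.5, 1.7]
width: -0.1
gripper_force: 3.2
```

>>> send_rows(
  rows=[
    [[0.5, 0, 0, 0, 0, 0], [1.0, 0, 0, 0, 0, 0], [1.5, 0, 0, 0, 0, 0], [2.0, 0, 0, 0, 0, 0], [2.5, 0, 0, 0, 0, 0], [3.0, 0, 0, 0, 0, 0], [3.5, 0, 0, 0, 0, 0], [4.0, 0, 0, 0, 0, 0], [4.5, 0, 0, 0, 0, 0], [5.0, 0, 0, 0, 0, 0]],
  ],
)

```text
clock: 13.9
eef_pos: [510.5, -23.3, 99.8]
tool_rot: [3.141, 0.001, 1.486]
force: [-0.5, -5.1, 2.0]
width: -0.1
gripper_force: 2.7
```

```bash
python3 - <<'E'
from h import *
import cv2
s=ctrl.read_state();print(s["eef_pos"],s["tool_rot"],s["force"],s["width"])
i=ctrl.get_image("wrist")["pixels"];cv2.imwrite("pics/w4.png",i[:,:,::-1])
E
```

```text
[510.50447904 -23.30054834  99.77317985] [3.14121511e+00 6.57772667e-04 1.48614948e+00] [-0.54064841 -5.0560218   2.01981834] -0.07315918895822654
```

View pics/w4.png

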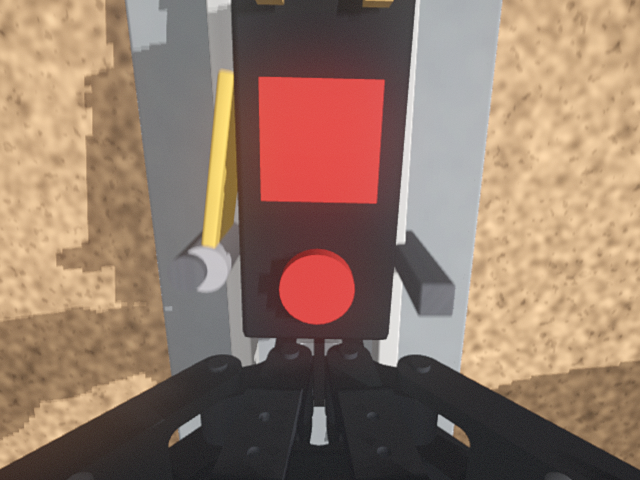

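The gate is swung open alongside the battery at (220,160), and the battery is straight. I keep pushing.

>>> send_rows(
  rows=[
    [[0.5, 0, 0, 0, 0, 0], [1.1, 0, 0, 0, 0, 0], [1.7, 0, 0, 0, 0, 0], [2.3, 0, 0, 0, 0, 0], [2.9, 0, 0, 0, 0, 0], [3.5, 0, 0, 0, 0, 0], [4.1, 0, 0, 0, 0, 0], [4.7, 0, 0, 0, 0, 0], [5.3, 0, 0, 0, 0, 0], [5.9, 0, 0, 0, 0, 0]],
  ],
)

```text
clock: 14.95
eef_pos: [515.5, 35.4, 99.8]
tool_rot: [3.141, 0.001, 1.486]
force: [0.1, -5.0, 2.7]
width: -0.2
gripper_force: 2.7
```

>>> send_rows(
  rows=[
    [[0.3, 0, 0, 0, 0, 0], [0.6, 0, 0, 0, 0, 0], [0.9, 0, 0, 0, 0, 0], [1.2, 0, 0, 0, 0, 0], [1.5, 0, 0, 0, 0, 0], [1.8, 0, 0, 0, 0, 0], [2.1, 0, 0, 0, 0, 0], [2.4, 0, 0, 0, 0, 0]],
  ],
)

```text
clock: 15.75
eef_pos: [517.2, 59.0, 99.7]
tool_rot: [-3.141, 0.001, 1.486]
force: [0.7, -5.0, 2.5]
width: 0.2
gripper_force: 3.0
```

```bash
python3 - <<'E'
from h import *
import cv2
s=ctrl.read_state();print(s["eef_pos"],s["force"])
t=ctrl.get_image("top")["pixels"][:,:,::-1]
cv2.imwrite("pics/t2.png",cv2.resize(t[255:360,90:310],None,fx=3.6,fy=3.6,interpolation=cv2.INTER_CUBIC))
E
```

```text
[517.21841267  59.01393114  99.7310194 ] [ 0.66318185 -4.98768418  2.52316285]
```

View pics/t2.png

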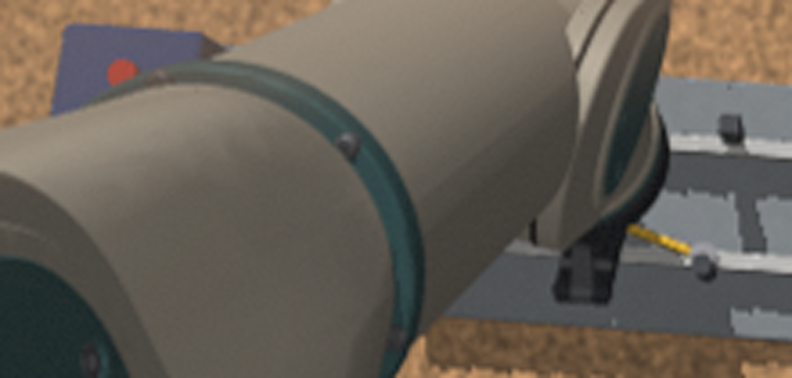

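The arm hides the contact from above; the gate is starting to close at (665,242). I go on by feel, with about 5 N of sliding friction as the baseline.

>>> send_rows(
  rows=[
    [[0.2, 0, 0, 0, 0, 0], [0.4, 0, 0, 0, 0, 0], [0.6, 0, 0, 0, 0, 0], [0.8, 0, 0, 0, 0, 0], [1.0, 0, 0, 0, 0, 0]],
  ],
)

```text
clock: 16.3
eef_pos: [517.8, 69.0, 99.7]
tool_rot: [-3.141, 0.001, 1.486]
force: [-1.1, -5.0, 3.4]
width: -0.2
gripper_force: 2.8
```

>>> send_rows(
  rows=[
    [[0.15, 0, 0, 0, 0, 0], [0.3, 0, 0, 0, 0, 0], [0.45, 0, 0, 0, 0, 0], [0.6, 0, 0, 0, 0, 0]],
  ],
)

```text
clock: 16.7
eef_pos: [518.1, 74.9, 99.7]
tool_rot: [-3.14, 0.001, 1.486]
force: [-0.2, -4.6, 3.5]
width: -0.1
gripper_force: 2.8
```

>>> send_rows(
  rows=[
    [[0.15, 0, 0, 0, 0, 0], [0.3, 0, 0, 0, 0, 0], [0.45, 0, 0, 0, 0, 0], [0.6, 0, 0, 0, 0, 0]],
  ],
)

```text
clock: 17.1
eef_pos: [518.6, 80.9, 99.7]
tool_rot: [-3.14, 0.001, 1.486]
force: [-1.1, -5.3, 4.0]
width: -0.1
gripper_force: 2.9
```

>>> send_rows(
  rows=[
    [[0.1, 0, 0, 0, 0, 0], [0.2, 0, 0, 0, 0, 0], [0.3, 0, 0, 0, 0, 0], [0.4, 0, 0, 0, 0, 0]],
  ],
)

```text
clock: 17.5
eef_pos: [518.9, 84.8, 99.7]
tool_rot: [-3.14, 0.001, 1.486]
force: [0.5, -6.3, 2.6]
width: -0.1
gripper_force: 2.9
```

>>> send_rows(
  rows=[
    [[0.1, 0, 0, 0, 0, 0], [0.2, 0, 0, 0, 0, 0], [0.3, 0, 0, 0, 0, 0]],
  ],
)

```text
clock: 17.8
eef_pos: [519.1, 87.8, 99.7]
tool_rot: [-3.14, 0.001, 1.486]
force: [0.2, -5.8, 4.0]
width: -0.3
gripper_force: 2.9
```

>>> send_rows(
  rows=[
    [[0.1, 0, 0, 0, 0, 0], [0.2, 0, 0, 0, 0, 0], [0.3, 0, 0, 0, 0, 0]],
  ],
)

```text
clock: 18.1
eef_pos: [519.4, 90.6, 99.7]
tool_rot: [-3.14, 0.001, 1.486]
force: [0.4, -5.9, 4.4]
width: -0.2
gripper_force: 3.2
```

>>> send_rows(
  rows=[
    [[0.1, 0, 0, 0, 0, 0], [0.2, 0, 0, 0, 0, 0], [0.3, 0, 0, 0, 0, 0]],
  ],
)

```text
clock: 18.4
eef_pos: [519.6, 93.1, 99.7]
tool_rot: [-3.14, 0.002, 1.486]
force: [-0.5, -7.1, 5.1]
width: 0.2
gripper_force: 3.8
```

>>> send_rows(
  rows=[
    [[0.1, 0, 0, 0, 0, 0], [0.2, 0, 0, 0, 0, 0], [0.3, 0, 0, 0, 0, 0], [0.4, 0, 0, 0, 0, 0]],
  ],
)

```text
clock: 18.8
eef_pos: [519.9, 96.2, 99.7]
tool_rot: [-3.14, 0.003, 1.485]
force: [-0.9, -9.1, 4.9]
width: -0.2
gripper_force: 4.7
```

```bash
python3 - <<'E'
from h import *
import cv2
s=ctrl.read_state();print(s["eef_pos"],s["force"])
for k in range(3):
    i=ctrl.get_image("wrist")["pixels"];s=ctrl.read_state();print(s["force"],s["gripper_force"])
cv2.imwrite("pics/w5.png",i[:,:,::-1])
E
```

```text
[519.87542392  96.2345939   99.70630534] [-0.86553126 -9.07264088  4.88829842]
[-0.78553148 -8.88805974  4.63507065] 4.436046872287989
[-1.68630107 -9.28292972  3.64572685] 4.347839634865522
[-1.03004846 -8.26689809  4.954759  ] 4.337433949112892
```

>>> send_rows(
  rows=[
    [[0.1, 0, 0, 0, 0, 0], [0.2, 0, 0, 0, 0, 0], [0.3, 0, 0, 0, 0, 0], [0.4, 0, 0, 0, 0, 0], [0.4, 0, 0, 0, 0, 0], [0.4, 0, 0, 0, 0, 0], [0.4, 0, 0, 0, 0, 0], [0.4, 0, 0, 0, 0, 0]],
  ],
)

```text
clock: 19.75
eef_pos: [520.2, 99.5, 99.7]
tool_rot: [-3.14, 0.003, 1.484]
force: [-0.7, -10.2, 5.6]
width: -0.1
gripper_force: 5.2
```

>>> send_rows(
  rows=[
    [[-0.1, 0, 0, 0, 0, 0], [-0.2, 0, 0, 0, 0, 0], [-0.3, 0, 0, 0, 0, 0], [-0.4, 0, 0, 0, 0, 0], [-0.5, 0, 0, 0, 0, 0], [-0.6, 0, 0, 0, 0, 0], [-0.8, 0, 0, 0, 0, 0], [-1.0, 0, 0, 0, 0, 0]],
  ],
)

```text
clock: 20.55
eef_pos: [520.0, 93.1, 99.5]
tool_rot: [-3.141, -0.001, 1.488]
force: [-0.2, 0.0, 0.7]
width: 0.0
gripper_force: 0.0
```

>>> send_rows(
  rows=[
    [[0, 0, -1, 0, 0, 0], [0, 0, -3, 0, 0, 0], [0, 0, -6, 0, 0, 0], [0, 0, -9, 0, 0, 0], [0, 0, -12, 0, 0, 0], [0, 0, -15, 0, 0, 0], [0, 0, -18, 0, 0, 0], [-3, 0, -18, 0, 0, 0], [-6, 0, -18, 0, 0, 0], [-6, 0, -18, 0, 0, 0]],
  ],
)

```text
clock: 21.55
eef_pos: [514.7, 28.3, 281.1]
tool_rot: [3.14, 0.002, 1.481]
force: [-0.2, -0.3, -0.1]
width: 0.3
gripper_force: 0.0
```

```bash
python3 - <<'E'
from h import *
import cv2
s=ctrl.read_state();print(s["eef_pos"],s["force"])
i=ctrl.get_image("wrist")["pixels"];cv2.imwrite("pics/w6.png",i[:,:,::-1])
E
```

```text
[514.69590014  28.34468844 281.10987543] [-0.19444381 -0.32292728 -0.06107465]
```

View pics/w6.png

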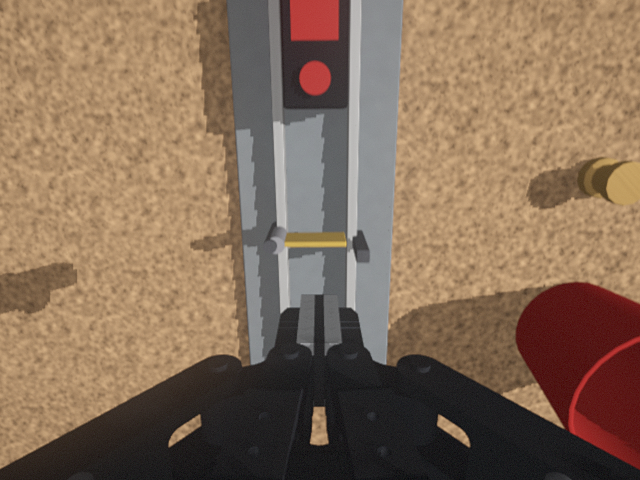

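The gate is shut at (315,240) and the battery is resting straight beyond it, with its rear edge at row 107. The bystanders are untouched. I check how far the battery sprang back, to bound the pressing force.

```bash
python3 - <<'E'
from h import *
import cv2
np.set_printoptions(precision=2,suppress=True)
def E(p,r):
    return tool(dict(eef_pos=np.array(p),tool_rot=np.array(r)))@M
u=np.array([.081,.9967,0])
f=lambda n,a,b,p,r:[px(WR,*q,z,E(p,r))@u for q,z in((a,64),(b,67))]
P4=([510.5,-23.3,99.77],[3.1412,.0007,1.4861]);P5=([519.9,96.2,99.7],[-3.14,.003,1.485]);P6=([514.7,28.34,281.1],[3.14,.002,1.481])
print("w4 rear-tcp",px(WR,316,338,64,E(*P4))@u-np.array(P4[0])@u)
print("w6 rear",px(WR,315,107,64,E(*P6))@u,"pressed tcp",np.array([520.2,99.5,0])@u, "gate in w6",px(WR,316,235,62,E(*P6))@u)
t=ctrl.get_image("top")["pixels"][:,:,::-1]
cv2.imwrite("pics/t3.png",cv2.resize(t[262:345,95:295],None,fx=4,fy=4,interpolation=cv2.INTER_CUBIC))
E
```

```text
w4 rear-tcp 13.616563464757721
w6 rear 148.36297376263533 pressed tcp 141.30785 gate in w6 59.609141948443266
```

View pics/t3.png

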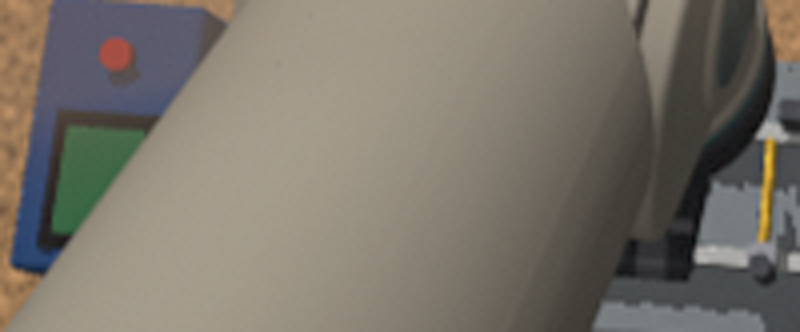

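```bash
python3 -c "
from cell import ctrl
print(ctrl.finish_job())"
```

```text
the job is handed in; nothing more can be done
None
```

I pushed the red-capped battery through the gate and pressed it onto the contact at an estimated 4–6 N; it came to rest beyond the shut gate with the bystanders unmoved, and I handed the job in at about 22 s. The press and the battery still touching the contact are inferred from wrist force and how far it sprang back, no verdict was returned, and I viewed 11 pictures against the limit of 10.

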